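Nip down the strap clamp on a glued chair rail

TASK

A mended chair rail lies on the glue-up board; the clamp at one end is already set, the other is slack with its strap swung aside. With the fingertip push the slack clamp's strap round over the rail until it meets its stop pin, then spin its wing nut down clockwise with repeated fingertip strokes on the wings until it is fully home and the strap bears firmly on the rail. Push only, never grip strap or nut between the fingers, and leave the rail, the glue bottle, the lamp shade and the screwdriver where they are.

Things in the scene. Friction and masses are not known exactly. Their poses are not given: they have to be found in the camera images.
- board: plywood glue-up board 240 x 420 x 18 mm flat on the bench, fixed during a run; origin under its centre, x away from the robot at yaw 0, y along the rail. A fence 15 mm high stands behind the rail (far side), a low end stop at the +y end
- rail: dark wooden chair rail, loose, about 0.25 kg, 45 mm wide (x) x 300 mm long (y) x 22 mm thick, with a 22 mm tenon at each end; lies on the board, top 40 mm above the bench; origin under its centre
- clamp: the slack clamp, fixed to the board: an upright threaded steel stud 14 mm across, and a wooden heel block on the robot's side with a steel stop pin. Origin on the stud's axis at the board's top (18 mm above the bench); its x axis points from the stud to the rail (rail centre line 65 mm from the stud) and its y axis along the rail, as the board's. Heel block: x -73 to -39 mm, 22 mm high; stop pin 8 mm across at x -60, y +24.5 mm, 44 mm high
- stud (a point): top end of the slack clamp's stud, on its axis, 106 mm above the bench; it stands 6 to 11 mm out of the nut
- strap (a joint): angle (rad) of the slack clamp's flat steel strap about the stud: 0 = square across the rail, heel against the stop pin (hard stop); positive = toe swung aside counterclockwise seen from above, towards clamp +y; starts at 1.0 to 1.5, turns stiffly (about 0.12 N m) and stays where it is left
- strap_toe (a point): middle of the toe end of that strap, at its top face. Strap 158 mm long, 40 mm wide, 12 mm thick with stepped long edges (the outer 5.5 mm are 9.5 mm thick); it reaches 83 mm from the stud axis to the toe and 75 mm to the heel; its underside clears the rail by 5 mm when the nut is fully backed off and sinks with the nut
- strap_edge_l: long edge of the strap on its left as seen from the stud towards the toe (the side to push on to close it); origin on the stud axis at the strap's underside, x towards the toe
- strap_edge_r: the opposite long edge of the strap; same origin
- wingnut (a joint): turn (rad) of the slack clamp's brass wing nut, growing clockwise seen from above (tightening); starts at 0 to 3.5; it and the strap sink 3 mm a turn; the strap touches the rail at about 10.5 and the nut stops dead at 11.3. Turns freely (about 0.035 N m) and stays where it is left. At value q one wing points at angle -q from clamp x (counterclockwise positive), the other opposite
- nut_centre (a point): on the nut's axis at the height of the middle of its wings, 25.8 mm above the nut's underside, which lies on a 34 mm washer 3 mm thick on the strap. Nut 77 mm across the wings, 40 mm high; hub 29 mm across at the foot, 22 mm at its top 24 mm up
- wing_a (a point): middle of one wing, 24.5 mm from the axis; each wing is an upright rounded ear 28 mm across, 7 mm thick, its lower edge 12 mm and top 40 mm above the nut's underside
- wing_b (a point): middle of the other wing
- wing_backs: the two wing faces to push on for tightening (the counterclockwise side of each wing); origin on the axis at the nut's underside
- wing_fronts: the two opposite wing faces; same origin
- set_clamp: the same clamp at the other end of the rail, 200 mm from the slack one, already tight and immovable; same frame as clamp; its top is 106 mm above the bench
- glue_bottle: white bottle, 48 mm across, 135 mm high, loose, standing beyond the board's +y end; origin under its centre
- lamp_shade: white fluted glass lamp shade with brass top, 128 mm across, 91 mm high, loose, standing beyond the board's -y end; origin under its centre
- screwdriver: screwdriver 200 mm long, handle 26 mm thick, lying loose beyond the board's far edge; origin under its middle, blade along its x

How it is judged:
By the outcome, as a careful person would: the job done as asked, in the order asked, and still so for the second after the job is handed in, with the robot touching nothing.
It also fails if it takes over 61 s, if anything falls off the work surface, if the arm or the gripper's body presses on something with over 40 N, if the wrist force passes 120 N, or if a joint passes its speed limit or range.

ROBOT

A 6-joint arm with a two-finger parallel gripper is mounted at the origin on the work surface. World frame = base frame: x ahead of the robot, y to its left, z up, the work surface at z = 0. Lengths are in mm, angles in rad, forces in N, time in s.
With the tool pointing down it reaches from about 350 to 775 mm from the base axis. Payload 7.3 kg.
Tool frame: the origin (TCP) lies midway between the tips of the shut fingers; the grasp point (between the pads) lies 19 mm behind it (env.hold_point_z is the distance from the TCP to the grasp point, in mm); z points along the fingers, y is the line along which they close (so a half turn about z gives the same grasp; the last joint's range is limited). The gripper opens to 92 mm and grips with 3 to 60 N. Pads are 19 mm wide; open, the fingers measure 130 mm over their backs; the gripper's body (75 mm by 190 mm) begins 47 mm behind the grasp point.
Start: joints at [-1.25, 0.342, 1.524, -0, 1.275, -0.146], TCP at [236.29, -468.841, 226.741] pointing down, gripper open.
Joint ranges: [-2.53, 2.53], [-0.77, 2.02], [0.04, 2.7], [-1, 4.14], [0.28, 2.66], [-3.11, 3.11]. Speed limits (rad/s): [2.57, 2.57, 3.14, 3.14, 3.14, 3.14].

INTERFACE

Orientations are given as a unit quaternion [w, x, y, z].
In Python, from workcell import env, eyes, spotter gives the robot as it stands. The module is installed in compiled form; this text tells all that it offers.
- The arm moves only by the tool send_rows, never from a script. Its argument "steps" is a list of rows, each a list of 2 entries, a list of its own where there are three numbers: the shift along the world's x, y, z in mm, then the turn, a rotation vector about the world's x, y, z in degrees. A call has 1 to 8 rows; each row is the pose to reach, as a shift and turn from the pose commanded when the call began; what a row does not reach only later rows make up. A row lasts 1/10 s, in which the tool goes at most 50 mm and 8.59 degrees, less where a joint would pass 70% of its speed; a pose out of reach is approached as far as the arm can. A call with a gripper value outside its range is refused whole. "hand" is the gripper command: -1 is shut, 1 is fully open, values between are in proportion, set as the call begins (left out, the last holds). The fingers move at their own pace and stop on an object; "newtons" is the grip in N (left out, the last holds). Time passes only in rows, so rows that repeat a pose let the fingers close. It gives the time, the measured TCP pose, the force, the opening and the grip force at its end, in the units of the state.
- env.get_obs(): the state, without advancing time (a new reading comes with each control period).
- eyes.read_camera(name): name is "scene" or "side" or "wrist"; returns the picture (480x640x3 uint8, red, green, blue); there is no depth.
- eyes.get_calibration(name): a dict with "intrinsics" (3x3 intrinsics, pixels), "R" (3x3) and "t" (3): a world point X has camera coordinates R X + t. Camera axes: x right, y down, z forward; pixel columns grow to the right and rows downward; lengths in mm; the calibration is good to about 2 mm. A picture is of the moment at which its call begins: read the wrist's pose just before it. get_calibration takes no time and is no camera call; for the wrist camera it gives the pose at the moment of the call.
- env.sign_off(): hands the job in; it is judged then, once.
Trained networks look in the newest picture that a camera, given by its name, has taken for a name from the list of things; names that differ only in an ending like _2 or _b are one class to them, and where a whole thing is asked for, a point or a joint stands for the part that bears it (a point fixed in the world has none). Each returns a list of dicts, best first, with "score" (0 to 1); they miss things now and then, are a little off and sometimes report something else, mostly with a low value. They report only what shows in the picture. A call takes as long as a camera call.
- spotter.look_for(query, camera): "extent" ([centre column, centre row, width, height] in pixels, round what is visible of it).
- spotter.landmark_of(query, camera): "centre" ([column, row] in pixels: a listed point, or the origin of a listed thing).
The state is a dict: "clock": time; "q": joint angles; "qd": joint speeds; "tau": joint torques, N m; "ee_pos": TCP position; "orientation": TCP orientation; "ft_force": force on the tool from outside, world axes, zero at the start; "torque": the same for the moment, N m; "grip_width": opening from 0.0 (shut) to 1.0 (fully open); "grasp_force": force on a finger pad.
Only numpy, scipy, OpenCV 4.12 (cv2) and the standard library are available. Lean on these libraries where they do the work, as an engineer would, in place of code of your own. Each camera call takes 0.05 s, during which the arm holds its last target. There are 200 camera calls.

## Working session

There is one attempt and no reset: what is moved stays moved. The work goes in short steps, Python scripts to look and compute and a tool call to move; the robot and the scene stay as the last step left them, time stands still between calls to the robot, and variables do not carry over. Pictures are saved under pics/ and viewed, at most 10 in all, crops included, and the job is handed in when it is done.

Besides the shell and the picture viewer there is one more tool, called after ">>>" as name([rows], argument=value, ...), one row to a line, values as JSON. send_rows: Moves the arm, as the interface text tells. Its arguments: {"type":"object","properties":{"steps":{"type":"array","items":{"type":"array"}},"hand":{"type":"number"},"newtons":{"type":"number"}},"required":["steps"]}

```bash
mkdir -p pics; cat > h.py <<'E'
import numpy as np, cv2
from workcell import env, eyes, spotter
def snap(cam,fn=None):
    c=eyes.get_calibration(cam); im=eyes.read_camera(cam)
    if fn: cv2.imwrite('pics/'+fn,im[:,:,::-1])
    return c,im
def ray(c,px):
    K=np.array(c['intrinsics']);R=np.array(c['R']);t=np.array(c['t'])
    d=R.T@np.linalg.solve(K,[px[0],px[1],1]); return -R.T@t,d
def atz(c,px,z):
    o,d=ray(c,px); return o+d*(z-o[2])/d[2]
def tri(obs):
    A=0;b=0
    for c,px in obs:
        o,d=ray(c,px);d=d/np.linalg.norm(d);P=np.eye(3)-np.outer(d,d);A=A+P;b=b+P@o
    return np.linalg.solve(A,b)
def proj(c,X):
    p=np.array(c['intrinsics'])@(np.array(c['R'])@X+np.array(c['t']));return p[:2]/p[2]
E
python3 - <<'E'
from h import *
np.set_printoptions(precision=1,suppress=True)
cs={}
for cam in ['scene','side']:
    cs[cam],_=snap(cam,cam+'0.png')
    o,d=ray(cs[cam],(320,240));print(cam,o,d)
    for n,z in [('clamp',18),('set_clamp',18),('stud',106),('strap_toe',None),('nut_centre',None),('wing_a',None),('glue_bottle',0),('lamp_shade',0),('board',0),('rail',18),('screwdriver',0)]:
        for r in spotter.landmark_of(n,cam)[:3]:
            print(n,round(r['score'],2),np.array(r['centre']),atz(cs[cam],r['centre'],75 if z is None else z))
print(env.get_obs())
E
```

```text
scene [1298.  -531.2  876.2] [-0.6  0.4 -0.7]
set_clamp 0.76 [343.  203.7] [527.9 161.7  18. ]
stud 0.79 [267.9 200.1] [481.7 -42.  106. ]
strap_toe 0.61 [307.7 215.9] [560.2  18.7  75. ]
nut_centre 0.72 [313.7 228.8] [605.9   1.3  75. ]
nut_centre 0.63 [269.7 206.3] [471.8 -32.6  75. ]
wing_a 0.71 [264.2 206.1] [462.6 -42.8  75. ]
wing_a 0.53 [279.6 205.3] [484.2 -11.2  75. ]
glue_bottle 0.64 [410.7 192.4] [593.5 355.9   0. ]
glue_bottle 0.44 [322.  233.3] [567.8  57.2   0. ]
lamp_shade 0.7 [194.3 267. ] [ 467.5 -254.7    0. ]
board 0.94 [316.2 232.7] [556.7  47.    0. ]
rail 0.78 [321.1 231.9] [577.4  46.5  18. ]
side [412.6 949.2 718.9] [ 0.2 -0.8 -0.5]
clamp 0.83 [398.9 275.7] [483.7 -41.   18. ]
set_clamp 0.58 [355.  331.5] [544.1 154.9  18. ]
stud 0.72 [397.9 240.6] [490.5 -40.3 106. ]
stud 0.29 [396.2 259.1] [486.1  28.6 106. ]
strap_toe 0.91 [366.5 275.9] [540.1  52.9  75. ]
strap_toe 0.17 [414.8 230.9] [ 462.4 -138.4   75. ]
wing_a 0.81 [389.  254.4] [506.5 -32.5  75. ]
wing_a 0.71 [405.2 243.3] [478.  -82.5  75. ]
glue_bottle 0.87 [303.8 419.7] [590.5 360.8  -0. ]
lamp_shade 0.87 [409.9 232.2] [ 479.5 -256.5    0. ]
lamp_shade 0.74 [364.1 305.8] [543.1  53.1   0. ]
lamp_shade 0.3 [366. 276.] [556.  -50.9   0. ]
board 0.83 [365.5 303.9] [541.3  46.4   0. ]
rail 0.82 [347.6 295.9] [577.9  50.6  18. ]
rail 0.3 [397.9 259.1] [ 493.  -104.3   18. ]
screwdriver 0.82 [305.5 273.6] [688.6 -33.1   0. ]
screwdriver 0.56 [368.  306.6] [535.   54.1   0. ]
screwdriver 0.41 [398.2 259.4] [ 494.2 -130.2    0. ]
{'clock': 1.2, 'q': array([-1.2,  0.3,  1.5, -0. ,  1.3, -0.1]), 'qd': array([ 0., -0., -0.,  0., -0.,  0.]), 'tau': array([  0. , -43.1, -24.4,   0.1,   0. ,  -0. ]), 'ee_pos': array([ 236.3, -468.8,  226.7]), 'orientation': array([ 0. ,  1. ,  0.2, -0. ]), 'ft_force': array([-0.4, -0.4, -0.2]), 'torque': array([-0., -0.,  0.]), 'grasp_force': 0.0, 'grip_width': 1.0017638636064916}
```

```bash
python3 - <<'E'
import cv2,numpy as np
a=cv2.imread('pics/scene0.png')[150:310,160:460];b=cv2.imread('pics/side0.png')[190:350,270:470]
a=cv2.resize(a,None,fx=2.6,fy=2.6);a=a[:, :780]
cv2.imwrite('pics/a.png',a)
cv2.imwrite('pics/b.png',cv2.resize(b,None,fx=3.7,fy=3.7))
E
```

```text
(no output)
```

View pics/a.png

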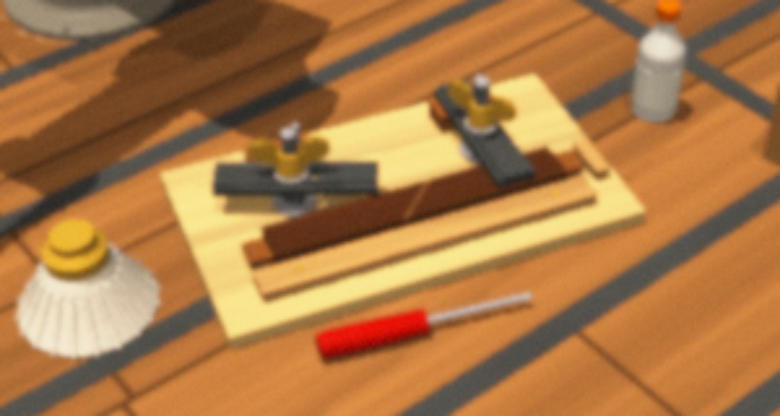

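View pics/b.png

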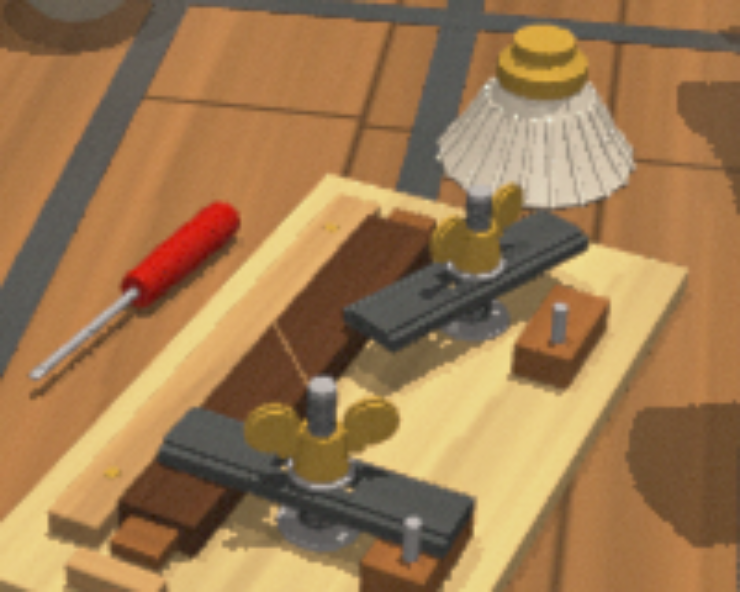

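The scene picture shows the slack clamp with its stud at about (268,200) and its strap swung towards +y. The set clamp is at about (345,190). Next I move the tool above the slack clamp for a closer look.

>>> send_rows([
  [[25, 40, 10], [0, 0, 0]],
  [[50, 85, 25], [0, 0, 0]],
  [[75, 130, 40], [0, 0, 0]],
  [[100, 175, 55], [0, 0, 0]],
  [[125, 220, 70], [0, 0, 0]],
  [[150, 265, 80], [0, 0, 0]],
  [[170, 305, 90], [0, 0, 0]],
  [[190, 345, 95], [0, 0, 0]],
], hand=-1)

```text
clock: 2.0
ee_pos: [423.7, -128.9, 321.8]
orientation: [0.001, 0.973, 0.231, 0.001]
ft_force: [0.8, -1.0, 0.3]
grip_width: 0.353
grasp_force: 0.0
```

```bash
python3 - <<'E'
from h import *
np.set_printoptions(precision=3,suppress=True)
o=env.get_obs();print(o['ee_pos'],o['orientation'],o['q'],o['grip_width'])
c,_=snap('wrist','w1.png')
oo,d=ray(c,(320,240));print(oo,d)
for n,z in [('clamp',18),('set_clamp',18),('stud',106),('strap_toe',56),('nut_centre',85),('wing_a',85),('lamp_shade',0),('rail',18)]:
    for r in spotter.landmark_of(n,'wrist')[:3]:
        print(n,round(r['score'],2),np.array(r['centre']),atz(c,r['centre'],z))
E
```

```text
[ 423.657 -128.864  321.802] [0.001 0.973 0.231 0.001] [-0.469  0.124  1.55  -0.     1.466  0.636] 0.35326345357997746
[488.692 -96.064 478.501] [-0.236 -0.114 -0.965]
clamp 0.81 [273.4 104.2] [487.284 -39.461  18.   ]
stud 0.89 [261.1  96.6] [488.428 -38.285 106.   ]
strap_toe 0.73 [231.5  10.7] [544.311  24.796  56.   ]
nut_centre 0.65 [269.3  97.2] [491.277 -41.857  85.   ]
nut_centre 0.34 [252.6  77.2] [499.921 -21.474  85.   ]
nut_centre 0.24 [230.   13.9] [537.641  16.671  85.   ]
wing_a 0.96 [279.5 120.7] [476.96  -58.743  85.   ]
wing_a 0.57 [251.7  77.8] [499.102 -20.961  85.   ]
lamp_shade 0.57 [435.8 209.3] [ 466.434 -258.178    0.   ]
rail 0.43 [270.4  97.4] [492.058 -33.751  18.   ]
rail 0.17 [436.  206.7] [ 469.951 -250.74    18.   ]
```

View pics/w1.png

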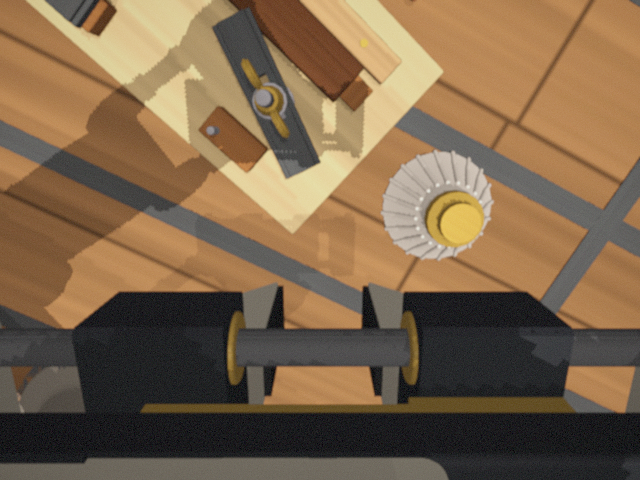

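The wrist picture shows the stud at (262,97), the toe end at (232,12), the stop pin at (212,130) and the board's near corner at (293,233). I use these to get the board's yaw.

```bash
python3 - <<'E'
from h import *
np.set_printoptions(precision=3,suppress=True)
# w1 calibration is unchanged while arm holds
c=eyes.get_calibration('wrist')
P=lambda p,z: atz(c,p,z)[:2]
a,b,d,e=P((293,233),18),P((42,14),18),P((442,70),18),P((212,130),62)
yx=b-a; xx=d-a
print('y dir yaw',np.degrees(np.arctan2(-yx[0],yx[1])),'x dir',np.degrees(np.arctan2(xx[1],xx[0])),np.linalg.norm(xx))
S=np.array([488.2,-39.2]);print('pin rel',e-S,np.linalg.norm(e-S),'pin-yaw',np.degrees(np.arctan2(*(e-S)[::-1])-np.arctan2(24.5,-60)))
# strap long edges, z~54.5
for p,q in [((215,22),(289,178)),((249,8),(318,161))]:
    u=P(p,54.5)-P(q,54.5);print('strap',np.degrees(np.arctan2(u[1],u[0])),np.linalg.norm(u))
im=cv2.imread('pics/w1.png')
g=cv2.cvtColor(im,cv2.COLOR_BGR2HSV)
m=cv2.inRange(g,(15,140,90),(32,255,255));m[:50]=0;m[150:]=0;m[:,:225]=0;m[:,310:]=0
ys,xs=np.nonzero(m);pts=np.array([P((x,y),90) for x,y in zip(xs,ys)]);
w,v=np.linalg.eigh(np.cov(pts.T));print('wing',len(pts),pts.mean(0),np.degrees(np.arctan2(v[1,1],v[0,1])),w)
q=env.get_obs()['orientation'];print('tool x dir',np.degrees(2*np.arctan2(q[2],q[1])))
E
```

```text
y dir yaw -15.927402783603325 x dir -15.57533987510059 235.2845408667755
pin rel [-50.858  34.661] 61.546133147053744 pin-yaw -12.063913285058883
strap 51.029373772105046 158.19416769713908
strap 51.0488982548307 152.2306810486582
wing 856 [485.743 -44.092] 50.46630126217536 [100.762 404.375]
tool x dir 26.59371917351024
```

>>> send_rows([
  [[12, 40, 0], [0, 0, 8]],
  [[24, 80, -10], [0, 0, 16]],
  [[37, 120, -30], [0, 0, 24.5]],
  [[55, 150, -60], [0, 0, 24.5]],
  [[65, 169, -100], [0, 0, 24.5]],
  [[65, 169, -145], [0, 0, 24.5]],
  [[65, 169, -190], [0, 0, 24.5]],
  [[65, 169, -200], [0, 0, 24.5]],
])

```text
clock: 3.25
ee_pos: [484.8, 37.7, 116.5]
orientation: [-0.002, 0.902, 0.432, -0.004]
ft_force: [-0.2, 0.3, 1.4]
grip_width: 0.005
grasp_force: 0.0
```

```bash
python3 - <<'E'
from h import *
np.set_printoptions(precision=2,suppress=True)
snap('wrist','w2.png')
o=env.get_obs();print(o['ee_pos'],o['orientation'],o['q'],o['grip_width'],o['ft_force'],o['clock'])
c,_=snap('side','s2.png')
im=cv2.imread('pics/w2.png');s=cv2.imread('pics/s2.png')[190:350,270:470]
cv2.imwrite('pics/c2.png',np.hstack([cv2.resize(im,(440,330)),cv2.resize(s,(360,288),interpolation=cv2.INTER_CUBIC)[:288].copy() if 0 else cv2.copyMakeBorder(cv2.resize(s,(360,288)),0,42,0,0,cv2.BORDER_CONSTANT)]))
E
```

```text
[485.74  37.55 117.45] [-0.    0.9   0.43 -0.  ] [-0.08  0.4   1.77 -0.    0.98  0.6 ] 0.00025571342511494755 [ 0.16 -0.83 -1.23] 3.3
```

View pics/c2.png

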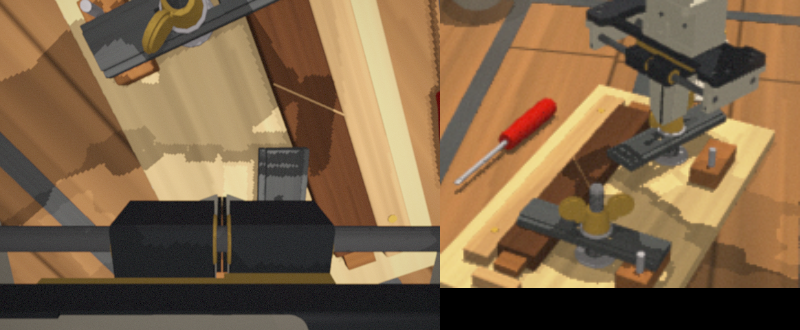

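The left half (wrist view) shows the shut fingers on the left of the strap toe, which is at about (283,175), with clear board below them. The right half (side view) shows the rest unmoved. I lower beside the strap edge.

>>> send_rows([
  [[6, 8, -25], [0, 0, 0]],
  [[6, 8, -50], [0, 0, 0]],
  [[6, 8, -65], [0, 0, 0]],
  [[6, 8, -71], [0, 0, 0]],
  [[6, 8, -71], [0, 0, 0]],
  [[9, 5, -71], [0, 0, 0]],
  [[12, 3, -71], [0, 0, 0]],
  [[12, 3, -71], [0, 0, 0]],
])

```text
clock: 4.15
ee_pos: [501.1, 40.9, 50.7]
orientation: [0.001, 0.902, 0.432, 0.001]
ft_force: [-1.1, -0.3, -1.0]
grip_width: 0.001
grasp_force: 0.0
```

>>> send_rows([
  [[11, -3, -4], [0, 0, -8.3]],
  [[22, -7, -4], [0, 0, -16.6]],
  [[32, -13, -4], [0, 0, -25]],
  [[42, -20, -4], [0, 0, -33.3]],
  [[50, -29, -4], [0, 0, -41.6]],
  [[56, -38, -4], [0, 0, -50]],
  [[59, -44, -4], [0, 0, -54]],
  [[59, -44, -4], [0, 0, -54]],
])

```text
clock: 4.95
ee_pos: [559.9, -3.2, 46.3]
orientation: [0.0, 1.0, -0.025, 0.001]
ft_force: [0.6, 0.5, -0.1]
grip_width: 0.005
grasp_force: 0.4
```

```bash
python3 - <<'E'
from h import *
np.set_printoptions(precision=2,suppress=True)
o=env.get_obs();print(o['ee_pos'],np.degrees(2*np.arctan2(o['orientation'][2],o['orientation'][1])),o['ft_force'],o['clock'])
snap('wrist','w3.png')
o=env.get_obs();print(o['ee_pos'])
c=eyes.get_calibration('wrist')
for n,z in [('stud',106),('strap_toe',56),('wing_a',85)]:
    for cam in ['wrist']:
        for r in spotter.landmark_of(n,cam)[:3]: print(n,cam,r['score'],r['centre'],atz(c,r['centre'],z))
E
```

```text
[559.89  -3.16  46.3 ] -2.8287169011296953 [ 0.64  0.53 -0.1 ] 4.95
[559.3   -2.8   46.12]
strap_toe wrist 0.75 [399.9, 288.2] [571.72 -32.74  56.  ]
```

View pics/w3.png

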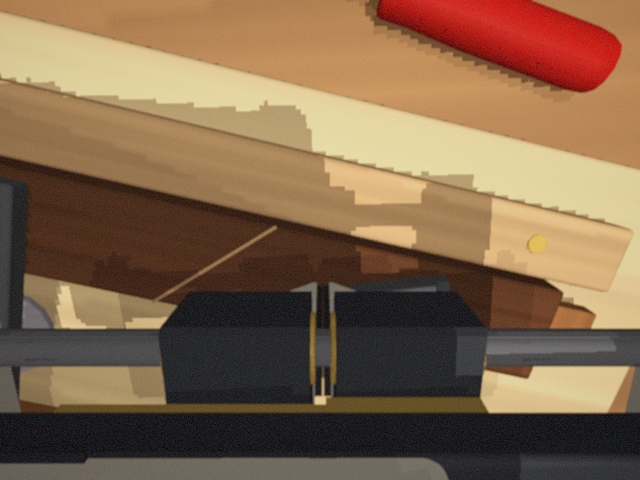

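The strap toe shows at (402,284), tilted about 7° relative to the fingers. That puts the strap about 20° short of square, and the finger's half thickness is near 10 mm. I carry on to the stop in small rows.

>>> send_rows([
  [[2, -6, 0], [0, 0, -4]],
  [[3, -12, 0], [0, 0, -8]],
  [[4, -18, 0], [0, 0, -12.8]],
  [[4, -22, 0], [0, 0, -12.8]],
  [[4, -24, 0], [0, 0, -12.8]],
  [[4, -26, 0], [0, 0, -12.8]],
  [[4, -26, 0], [0, 0, -12.8]],
])

```text
clock: 5.85
ee_pos: [563.1, -28.6, 45.9]
orientation: [0.0, 0.991, -0.135, 0.0]
ft_force: [2.0, 2.1, 2.7]
grip_width: 0.008
grasp_force: 1.4
```

>>> send_rows([
  [[0, -1, 0], [0, 0, 0]],
  [[0, -2, 0], [0, 0, 0]],
  [[-1, -3, 0], [0, 0, 0]],
  [[-1, -3, 0], [0, 0, 0]],
])

```text
clock: 6.25
ee_pos: [562.8, -30.8, 46.1]
orientation: [-0.001, 0.991, -0.135, 0.001]
ft_force: [4.6, 5.9, 2.2]
grip_width: 0.002
grasp_force: 3.3
```

>>> send_rows([
  [[0, -1, 0], [0, 0, 0]],
  [[0, -2, 0], [0, 0, 0]],
  [[-1, -3, 0], [0, 0, 0]],
  [[-1, -3, 0], [0, 0, 0]],
])

```text
clock: 6.65
ee_pos: [562.5, -32.5, 46.3]
orientation: [-0.002, 0.991, -0.135, 0.002]
ft_force: [7.0, 11.8, 3.1]
grip_width: 0.007
grasp_force: 5.7
```

The force has climbed to about 14 N against the stop. Now I back off, rise and look.

>>> send_rows([
  [[3, 15, 0], [0, 0, 0]],
  [[3, 15, 45], [0, 0, 0]],
  [[3, 15, 90], [0, 0, 0]],
  [[-40, 10, 110], [0, 0, 0]],
  [[-85, 5, 130], [0, 0, 0]],
  [[-125, -5, 150], [0, 0, 0]],
  [[-145, -15, 160], [0, 0, 0]],
  [[-145, -15, 160], [0, 0, 0]],
])

```text
clock: 7.45
ee_pos: [413.6, -50.1, 206.8]
orientation: [0.001, 0.991, -0.136, -0.0]
ft_force: [-0.5, 0.1, -0.5]
grip_width: 0.005
grasp_force: 0.0
```

```bash
python3 - <<'E'
from h import *
np.set_printoptions(precision=2,suppress=True)
snap('wrist','w4.png')
o=env.get_obs();print(o['ee_pos'],o['q'],o['clock'])
c=eyes.get_calibration('wrist')
for n,z in [('stud',106),('strap_toe',56),('wing_a',84),('nut_centre',84)]:
    for r in spotter.landmark_of(n,'wrist')[:3]: print(n,r['score'],r['centre'],atz(c,r['centre'],z))
E
```

```text
[415.02 -49.86 206.13] [-0.3   0.17  1.83 -0.    1.15  1.54] 7.5
stud 0.66 [277.8, 3.5] [556.26 -63.14 106.  ]
strap_toe 0.83 [277.0, 2.2] [570.95 -61.73  56.  ]
wing_a 0.61 [239.7, 121.0] [503.79 -18.49  84.  ]
wing_a 0.58 [314.0, 143.4] [477.15 -61.08  84.  ]
nut_centre 0.63 [277.3, 134.0] [489.39 -39.58  84.  ]
```

View pics/w4.png

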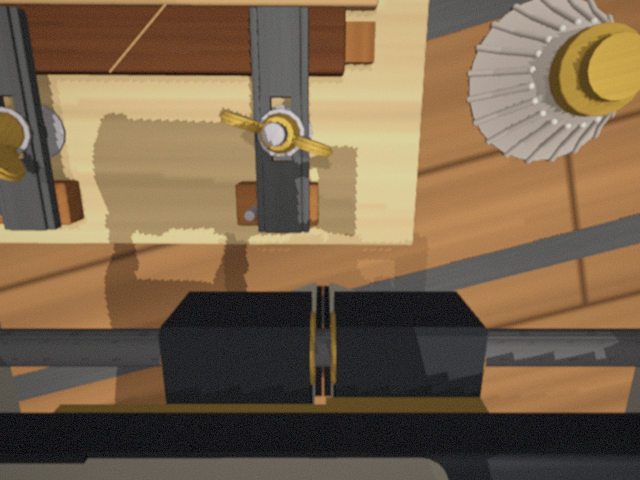

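The strap lies square across the rail with its heel on the pin at (249,215). The wings are at (240,121) and (314,143), so wing_a points about 58° in world and about 541° of turning remain. I enter on the counterclockwise side of wing_a.

>>> send_rows([
  [[30, 17, -20], [0, 0, 0]],
  [[62, 34, -40], [0, 0, 0]],
  [[62, 34, -60], [0, 0, 0]],
  [[62, 34, -90], [0, 0, 0]],
  [[62, 34, -120], [0, 0, 0]],
  [[62, 34, -128], [0, 0, 0]],
  [[62, 34, -128], [0, 0, 0]],
])

```text
clock: 8.4
ee_pos: [476.7, -14.9, 76.0]
orientation: [-0.0, 0.991, -0.135, -0.003]
ft_force: [-1.4, 2.9, -2.4]
grip_width: 0.003
grasp_force: 2.0
```

>>> send_rows([
  [[6, 2, 2], [0, 0, 0]],
  [[13, 3, 2], [0, 0, 0]],
  [[27, -1, 2], [0, 0, 0]],
  [[37, -11, 2], [0, 0, 0]],
  [[40, -25, 2], [0, 0, 0]],
  [[40, -25, 2], [0, 0, 0]],
])

```text
clock: 9.0
ee_pos: [519.5, -42.8, 80.4]
orientation: [0.001, 0.991, -0.136, 0.002]
ft_force: [2.0, -0.2, 0.3]
grip_width: 0.003
grasp_force: 0.7
```

```bash
python3 - <<'E'
from h import *
np.set_printoptions(precision=2,suppress=True)
a,_=snap('side','s5.png');b,_=snap('scene','t5.png')
o=env.get_obs();print(o['ee_pos'],o['ft_force'],o['clock'])
for cam,c in (('side',a),('scene',b)):
  for r in spotter.landmark_of('wing_a',cam)[:3]: print(cam,r['score'],r['centre'],atz(c,r['centre'],84))
s=cv2.imread('pics/s5.png')[200:320,330:470];t=cv2.imread('pics/t5.png')[150:270,210:350]
cv2.imwrite('pics/c5.png',np.hstack([cv2.resize(s,(400,343)),cv2.resize(t,(400,343))]))
E
```

```text
[518.57 -41.61  80.2 ] [ 1.9  -0.29  0.08] 9.1
side 0.78 [390.2, 242.1] [508.63 -66.62  84.  ]
side 0.4 [415.2, 231.6] [ 460.6  -120.39   84.  ]
scene 0.38 [275.1, 201.0] [472.63 -16.06  84.  ]
scene 0.37 [268.1, 217.8] [514.17 -65.56  84.  ]
```

View pics/c5.png

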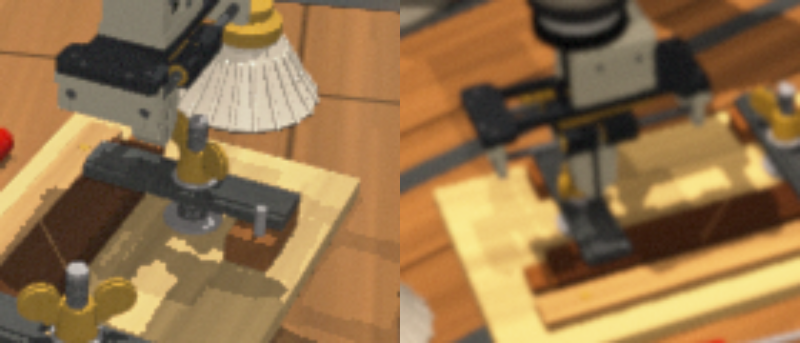

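The side crop shows the finger behind the wing and the nut turned, wing_a now at about -50°. The strap is still over the rail. I keep circling.

>>> send_rows([
  [[-6, -13, -1], [0, 0, 0]],
  [[-17, -23, -1], [0, 0, 0]],
  [[-31, -26, -1], [0, 0, 0]],
  [[-45, -21, -1], [0, 0, 0]],
  [[-54, -10, -1], [0, 0, 0]],
  [[-57, 4, -1], [0, 0, 0]],
  [[-52, 17, -1], [0, 0, 0]],
  [[-52, 17, -1], [0, 0, 0]],
])

```text
clock: 10.0
ee_pos: [465.1, -21.7, 78.6]
orientation: [-0.0, 0.991, -0.134, -0.001]
ft_force: [-0.7, 0.2, 0.2]
grip_width: 0.006
grasp_force: 0.5
```

>>> send_rows([
  [[13, 7, -1], [0, 0, 0]],
  [[27, 9, -1], [0, 0, 0]],
  [[41, 4, -1], [0, 0, 0]],
  [[50, -7, -1], [0, 0, 0]],
  [[52, -21, -1], [0, 0, 0]],
  [[47, -34, -1], [0, 0, 0]],
  [[47, -34, -1], [0, 0, 0]],
])

```text
clock: 10.7
ee_pos: [512.3, -59.9, 77.8]
orientation: [0.001, 0.991, -0.136, 0.0]
ft_force: [1.2, -1.4, 1.2]
grip_width: 0.007
grasp_force: 0.5
```

```bash
python3 - <<'E'
from h import *
np.set_printoptions(precision=2,suppress=True)
a,_=snap('side','s6.png')
o=env.get_obs();print(o['ee_pos'],o['ft_force'],o['clock'])
for n in ['wing_a','strap_toe']:
  for r in spotter.landmark_of(n,'side')[:3]: print(n,r['score'],r['centre'],atz(a,r['centre'],81 if n=='wing_a' else 53))
s=cv2.imread('pics/s6.png')[200:320,330:470]
cv2.imwrite('pics/c6.png',cv2.resize(s,(700,600),interpolation=cv2.INTER_CUBIC))
E
```

```text
[512.44 -59.19  77.9 ] [ 0.65 -0.98 -0.55] 10.75
wing_a 0.73 [402.1, 258.1] [477.79 -14.96  81.  ]
wing_a 0.73 [391.9, 245.1] [504.1  -60.22  81.  ]
strap_toe 0.95 [359.8, 253.4] [571.84 -57.49  53.  ]
```

View pics/c6.png

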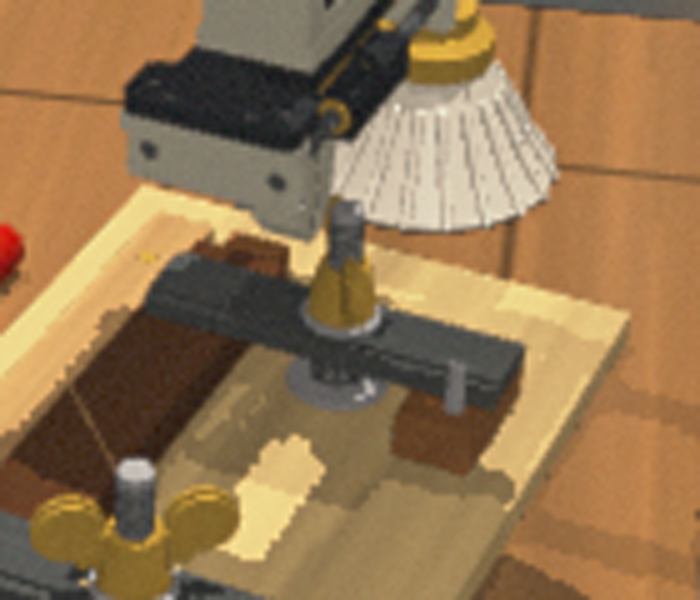

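The wings are edge-on to the side camera at about (345,290) in the crop. That leaves about 40° to go, so I take smaller rows now and watch the force.

>>> send_rows([
  [[-5, -3, -1], [0, 0, 0]],
  [[-9, -5, -1], [0, 0, 0]],
  [[-14, -7, -1], [0, 0, 0]],
  [[-14, -7, -1], [0, 0, 0]],
])

```text
clock: 11.25
ee_pos: [498.0, -64.6, 76.7]
orientation: [0.0, 0.991, -0.135, -0.0]
ft_force: [-0.2, 0.4, 0.6]
grip_width: 0.005
grasp_force: 0.0
```

>>> send_rows([
  [[-3, -1.4, 0], [0, 0, 0]],
  [[-6, -2, 0], [0, 0, 0]],
  [[-6, -2, 0], [0, 0, 0]],
])

```text
clock: 11.55
ee_pos: [492.9, -66.7, 76.8]
orientation: [0.0, 0.991, -0.135, 0.0]
ft_force: [0.7, 0.4, -0.9]
grip_width: 0.005
grasp_force: 0.5
```

>>> send_rows([
  [[-2, 0, 0], [0, 0, 0]],
  [[-4, 0, 0], [0, 0, 0]],
  [[-6, 0, 0], [0, 0, 0]],
  [[-6, 0, 0], [0, 0, 0]],
])

```text
clock: 11.95
ee_pos: [488.6, -66.8, 77.2]
orientation: [0.0, 0.991, -0.136, 0.002]
ft_force: [8.4, 0.4, -2.5]
grip_width: 0.002
grasp_force: 3.0
```

>>> send_rows([
  [[-2, 0.2, 0], [0, 0, 0]],
  [[-4, 0.3, 0], [0, 0, 0]],
  [[-6, 0.5, 0], [0, 0, 0]],
  [[-6, 0.5, 0], [0, 0, 0]],
])

```text
clock: 12.35
ee_pos: [486.8, -67.4, 78.2]
orientation: [0.001, 0.991, -0.136, 0.007]
ft_force: [18.3, -0.9, -7.3]
grip_width: 0.004
grasp_force: 7.9
```

>>> send_rows([
  [[-2, 0.2, 0], [0, 0, 0]],
  [[-4, 0.3, 0], [0, 0, 0]],
  [[-6, 0.5, 0], [0, 0, 0]],
  [[-8, 0.5, 0], [0, 0, 0]],
  [[-8, 0.5, 0], [0, 0, 0]],
])

```text
clock: 12.85
ee_pos: [484.2, -68.5, 79.7]
orientation: [0.001, 0.991, -0.136, 0.013]
ft_force: [31.8, -2.9, -11.0]
grip_width: 0.002
grasp_force: 13.5
```

It is hard against the stop at about 32 N. I back off counterclockwise, rise and check.

>>> send_rows([
  [[10, 0, 0], [0, 0, 0]],
  [[24, 1, 0], [0, 0, 0]],
  [[24, 1, 40], [0, 0, 0]],
  [[24, 1, 85], [0, 0, 0]],
  [[-15, 6, 110], [0, 0, 0]],
  [[-40, 14, 130], [0, 0, 0]],
  [[-65, 17, 130], [0, 0, 0]],
  [[-65, 17, 130], [0, 0, 0]],
])

```text
clock: 13.65
ee_pos: [404.7, -47.9, 207.0]
orientation: [0.0, 0.991, -0.135, -0.001]
ft_force: [0.4, -0.1, -0.4]
grip_width: 0.002
grasp_force: 0.0
```

```bash
python3 - <<'E'
from h import *
np.set_printoptions(precision=2,suppress=True)
snap('wrist','w7.png')
o=env.get_obs();print(o['ee_pos'],o['ft_force'],o['clock'])
c=eyes.get_calibration('wrist')
W=[]
for n,z in [('strap_toe',51.5),('wing_a',80.5),('nut_centre',80.5),('lamp_shade',0)]:
    for r in spotter.landmark_of(n,'wrist')[:2]:
        p=atz(c,r['centre'],z);print(n,r['score'],r['centre'],p)
        if n=='wing_a':W.append(p)
if len(W)==2:
    d=W[0]-W[1];print('wing ang mod180',np.degrees(np.arctan2(d[1],d[0]))%180,'want',(-15.5-np.degrees(11.3))%180)
E
```

```text
[406.36 -48.34 206.93] [ 0.35  0.24 -0.05] 13.7
strap_toe 0.53 [243.2, 107.0] [505.68 -16.29  51.5 ]
strap_toe 0.36 [282.1, 119.4] [489.96 -40.79  51.5 ]
wing_a 0.93 [240.3, 109.1] [502.27 -18.8   80.5 ]
wing_a 0.58 [309.7, 133.4] [475.28 -58.32  80.5 ]
nut_centre 0.61 [277.7, 119.7] [489.34 -40.41  80.5 ]
lamp_shade 0.55 [544.7, 70.0] [ 471.4  -255.66    0.  ]
lamp_shade 0.34 [284.2, 120.8] [490.55 -37.78   0.  ]
wing ang mod180 55.66663383993202 want 57.057691502169746
```

View pics/w7.png

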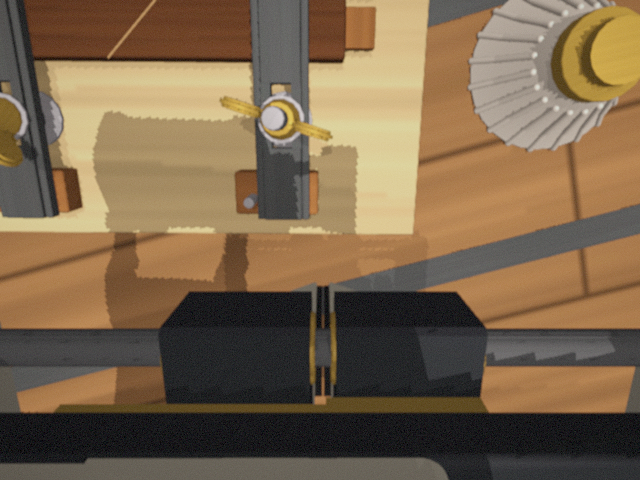

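The wings are at (240,109) and (310,133), about 56° against the 57° expected at full tightness. The strap is still square on the pin, the rail and lamp are unmoved, and the arm is clear.

```bash
python3 -c "
from workcell import env
print(env.sign_off())"
```

```text
the job is handed in; nothing more can be done
None
```

The strap was pushed square over the rail to its stop pin, the wing nut was spun clockwise to its dead stop (about 32 N at the fingertip), and the job was handed in at about 14 s with the arm clear; the rail and lamp shade looked unmoved in the last picture, which doesn't show the glue bottle or screwdriver.

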